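# Tip a measuring cylinder onto the drain rails in two grips

## Robot

A 6-joint arm with a two-finger parallel gripper is mounted at the origin on a cart in front of the work surface, level with it; the furniture and walls round the work are solid. World frame = base frame: x ahead of the robot, y to its left, z up, the work surface at z = 0. Lengths are in m, angles in rad, forces in N, time in s.
With the tool pointing down it reaches from about 0.425 to 0.95 m from the base axis. Payload 3.5 kg.
Tool frame: the origin (TCP) lies between the finger pads; the fingertips stand 22 mm ahead of it and the grasp point (between the pads) lies 3 mm ahead of it (ctrl.nose_length is the z of the fingertips in the tool frame, in m); z points along the fingers, y is the line along which they close (so a half turn about z gives the same grasp; the last joint's range is limited). The gripper opens to 85 mm and grips with 20 to 120 N. Pads are 22 mm wide; open, the fingers measure 114 mm over their backs; the gripper's body (76 mm by 85 mm) begins 54 mm behind the grasp point. The pads swing forward as they close: fully open they stand 13 mm farther back than shut.
Start: joints at [-1.354, 0.286, 1.577, -0, 1.279, -0.15], TCP at [0.242, -0.63, 0.253] pointing down, gripper open.
Joint ranges: [-2.77, 2.77], [-0.9, 2.22], [0.21, 2.48], [-1.53, 4.67], [0.24, 2.81], [-2.84, 2.84]. Speed limits (rad/s): [2.79, 2.79, 3.14, 3.14, 3.14, 3.14].

## Interface

Orientations are given as a unit quaternion [x, y, z, w].
In Python, from plant import ctrl gives the robot as it stands. The module is installed in compiled form; this text tells all that it offers.
- The arm moves only by the tool send_rows, never from a script. Its argument "rows" is text: rows parted by semicolons, each of 7 numbers parted by spaces: the turn, a rotation vector about the tool's x, y, z in degrees, then the shift along the tool's x, y, z in mm, then the opening, from -1 (shut) to 1 (fully open). A call has 1 to 8 rows; each row is the pose to reach, as a shift and turn from the pose commanded when the call began, along the tool's axes at that moment; what a row does not reach only later rows make up. A row lasts 1/8 s, in which the tool goes at most 62.5 mm and 10.7 degrees, less where a joint would pass 70% of its speed; a pose out of reach is approached as far as the arm can. A call with a gripper value outside its range is refused whole. The fingers move at their own pace and stop on an object; "grip_force" is the grip in N (left out, the last holds). Time passes only in rows, so rows that repeat a pose let the fingers close. It gives the time, the measured TCP pose, the force, the opening and the grip force at its end, in the units of the state.
- ctrl.get_state(): the state, without advancing time (a new reading comes with each control period).
- ctrl.read_camera(name): name is "side" or "top" or "wrist"; returns a dict with "color" (384x512x3 uint8, red, green, blue), "fx", "fy", "cx", "cy" (pixels), "D" ([k1, k2, p1, p2, k3] as OpenCV has them; the pictures are not rectified), "extrinsics" (4x4, takes a point from world to camera coordinates). Camera axes: x right, y down, z forward; pixel columns grow to the right and rows downward; lengths in m; the calibration is good to about 2 mm. A picture is of the moment at which its call begins. There is no depth.
- ctrl.sign_off(): hands the job in; it is judged then, once.
Trained networks look in a picture, given as the dict that the camera call returned (one of the last four; its "shot" number tells which), for a name from the list of things; names that differ only in an ending like _2 or _b are one class to them, and where a whole thing is asked for, a point or a joint stands for the part that bears it (a point fixed in the world has none). Each returns a list of dicts, best first, with "p" (0 to 1); they miss things now and then, are a little off and sometimes report something else, mostly with a low value. They report only what shows in the picture. A call takes as long as a camera call.
- ctrl.look_for(picture, target): "position" ([x, y, z] in m, in the coordinates of the camera as it stood for that picture, good to about 4 mm: the middle of the surface that is visible of it).
The state is a dict: "time": time; "qpos": joint angles; "dq": joint speeds; "joint_efforts": joint torques, N m; "eef_pos": TCP position; "tcp_rot": TCP orientation; "contact_force": force on the tool from outside, world axes, zero at the start; "wrist_torque": the same for the moment, N m; "opening": opening from 0.0 (shut) to 1.0 (fully open); "finger_force": force on a finger pad.
Only numpy, scipy, OpenCV 4.12 (cv2) and the standard library are available. Lean on these libraries where they do the work, as an engineer would, in place of code of your own. Each camera call takes 0.05 s, during which the arm holds its last target. There are 200 camera calls.

## Task

Put the measuring cylinder that stands on the worktop to the right of the steel drip tray up to drain on the tray's two wire rails: first set its foot on the floor of the left, shorter end of the tray with the tube tipped about half way, leaning in the dip of the high rail, and let go of it. Then take hold of it again below its middle and finish the tip over the high rail, so that it is left lying in the dips of both rails, sloping a little mouth-down to the right with its foot raised behind the high rail. Set it down gently and do not disturb the other things on the bench.

Things in the scene. Friction and masses are not known exactly. Their poses are not given: they have to be found in the camera images.
- cylinder: loose clear plastic measuring cylinder, 143 mm tall, 42 to 84 g, upright at the start. Solid to the fingers: tube 23.6 mm in diameter on a blue hexagonal foot 6 mm thick, 48 mm across flats, 56 mm across corners; flats face the body's +x and every 60 degrees round. Origin: centre of the foot's underside; z runs up the tube to the mouth
- mouth (a point): centre of the cylinder's open end, on its axis 143 mm from the origin
- drip_tray: fixed plain steel drip tray, 230 x 72 mm, floor 4 mm above the worktop, rim 12 mm high and 3 mm thick. A high wire rail crosses it. Origin on the worktop under the high rail, midway across the tray; x points along the tray to its longer end (rightward, reaches 130 mm; the shorter end reaches 100 mm); y along the rails; z up
- wire_rack: two V-bent rails of 8 mm round wire fixed across the tray, high one at x = 0, low one at x = 85 mm; origin and axes of the tray. Each wire runs from posts at y = -29 and +29 mm straight down to a dip at y = 0, 14.5 mm lower; wire centre at the dip is 57 mm (high) and 26 mm (low) above the worktop. A tube across a dip has its underside about 64 mm (high) or 33 mm (low) above the worktop
- septa_jar: bystander: small jar with white lid, 46 mm across, 36 mm tall, loose; origin under its centre
- cap_box: bystander: carton 61 x 80 x 40 mm, loose; origin under its centre
- wash_bottle: bystander: bottle with red cap, 48 mm across, 100 mm tall, loose; origin under its centre
- spanner: bystander: flat steel spanner 122 mm long, loose; origin under its centre
- bottle_box: fixed steel bottle stand behind the tray, 300 mm high (the bottle in it 385 mm); its front runs from world (0.46, 0.23) to (0.51, 0.06). Left of it stands a fixed instrument 460 mm high, beyond world y = 0.39 for x above 0.32; the gripper starts in front of that one
- purge_sampler: fixed sampler behind and right of the tray: a block 236 mm high whose front runs from world (0.478, 0.01) to (0.52, -0.16), fittings 110 to 130 mm high sticking out to x = 0.49 at y = -0.165; right of it vial drawers 190 mm high, fronts from (0.563, -0.24) to (0.60, -0.40), handles 120 to 130 mm high out to x = 0.549 at y = -0.27 and x = 0.58 at y = -0.38

How it is judged:
On the way, in this order (a step that is already met when the one before it is completed fails the run):
1. the cylinder leans half tipped in the high rail's dip, foot in the tray's shorter end, let go and at rest (angle between cylinder's own z axis and vertical between 0.4 and 1.15 rad and x of cylinder in the frame of drip_tray between -0.1 and -0.01 m and x of mouth in the frame of drip_tray above 0 m and y of mouth in the frame of drip_tray between -0.04 and 0.04 m and contact force between cylinder and wire_rack above 0.02 N and contact force between the fingers and cylinder below 0.05 N and linear speed of cylinder below 0.03 m/s and angular speed of cylinder below 0.3 rad/s), for 0.2 s.
2. gripped below its middle, the cylinder is tipped on past level (contact force between the fingers and cylinder above 1 N and z of the grasp point in the frame of cylinder between 0 and 0.08 m and angle between cylinder's own z axis and vertical above 1.65 rad), for 0.1 s.
At the end, for the whole second after the job is handed in: Cylinder let go and at rest on the rails, foot behind the high rail (origin at least 5 mm behind it), mouth past the low rail (85 to 135 mm beyond the high rail), mouth and foot within 20 mm of the tray's middle line, sloping mouth-down 11 to 29 degrees below level (angle between cylinder's own z axis and vertical between 1.76 and 2.08 rad and x of mouth in the frame of drip_tray between 0.085 and 0.135 m and y of mouth in the frame of drip_tray between -0.02 and 0.02 m and x of cylinder in the frame of drip_tray below -0.005 m and y of cylinder in the frame of drip_tray between -0.02 and 0.02 m and contact force between cylinder and wire_rack above 0.1 N and contact force between the fingers and cylinder below 0.05 N and linear speed of cylinder below 0.03 m/s and angular speed of cylinder below 0.3 rad/s); the robot touches nothing.
It fails at once if another thing on the bench was moved more than 20 mm (distance of any of septa_jar, cap_box, wash_bottle, spanner from where it was at the start of the episode above 0.02 m).
It fails at once if the cylinder was struck or pressed on the tray with more than 30 N (contact force between cylinder and drip_tray above 30 N).
It also fails if it takes over 72 s, if anything falls off the work surface, if the arm or the gripper's body presses on something with over 40 N, if the wrist force passes 120 N, or if a joint passes its speed limit or range.

## Working session

There is one attempt and no reset: what is moved stays moved. The work goes in short steps, Python scripts to look and compute and a tool call to move; the robot and the scene stay as the last step left them, time stands still between calls to the robot, and variables do not carry over. Pictures are saved under pics/ and viewed, at most 10 in all, crops included, and the job is handed in when it is done.

Besides the shell and the picture viewer there is one more tool, called after "Emit:" by a JSON object that holds its "fn" and its "kwargs", one argument or row to a line. send_rows: Moves the arm, as the interface text tells. Its arguments: {"type":"object","properties":{"rows":{"type":"string"},"grip_force":{"type":"number"}},"required":["rows"]}

```bash
mkdir -p pics; cat > h.py <<'E'
import numpy as np,cv2
from plant import ctrl
from scipy.spatial.transform import Rotation as R
def w(pic,p):
    E=np.array(pic["extrinsics"]);return E[:3,:3].T@(np.array(p)-E[:3,3])
def proj(pic,P):
    E=np.array(pic["extrinsics"]);K=np.array([[pic["fx"],0,pic["cx"]],[0,pic["fy"],pic["cy"]],[0,0,1]])
    return cv2.projectPoints(np.atleast_2d(np.array(P,float)),cv2.Rodrigues(E[:3,:3])[0],E[:3,3],K,np.array(pic["D"]))[0][:,0]
def ray(pic,uv,z):
    E=np.array(pic["extrinsics"]);K=np.array([[pic["fx"],0,pic["cx"]],[0,pic["fy"],pic["cy"]],[0,0,1]])
    n=cv2.undistortPoints(np.array([[uv]],float),K,np.array(pic["D"]))[0,0]
    d=E[:3,:3].T@np.array([n[0],n[1],1]);c=-E[:3,:3].T@E[:3,3];return c+d*(z-c[2])/d[2]
def save(pic,n): cv2.imwrite(f"pics/{n}.png",pic["color"][:,:,::-1])
E
python3 - <<'E'
from h import *
np.set_printoptions(precision=4,suppress=True)
s=ctrl.get_state();print(s)
for c in("top","side"):
    p=ctrl.read_camera(c);save(p,c+"0")
    E=p["extrinsics"];print(c,-np.array(E)[:3,:3].T@np.array(E)[:3,3])
    for t in("cylinder","drip_tray","wire_rack","septa_jar","cap_box","wash_bottle","spanner"):
        for d in ctrl.look_for(p,t)[:2]: print(t,round(d["p"],2),w(p,d["position"]))
a=cv2.imread("pics/top0.png");
E
```

```text
{'time': 0.0, 'qpos': array([-1.354 ,  0.2872,  1.5782,  0.    ,  1.2786, -0.15  ]), 'dq': array([-0.0002, -0.0009, -0.0011, -0.0009,  0.0005, -0.0004]), 'joint_efforts': array([ -0.0026, -40.5989, -29.2625,  -0.0001,   0.006 ,  -0.    ]), 'eef_pos': array([ 0.242 , -0.6295,  0.2519]), 'tcp_rot': array([ 0.9832,  0.1824, -0.    , -0.0012]), 'contact_force': array([ 0.3198, -0.2423, -0.5292]), 'wrist_torque': array([ 0.0518,  0.0213, -0.0311]), 'finger_force': 0.0, 'opening': 1.001709607897029}
top [ 0.1848 -0.0862  1.8806]
cylinder 0.49 [ 0.4921 -0.3695  0.0084]
drip_tray 0.69 [0.403  0.1035 0.0025]
wire_rack 0.74 [ 0.4935 -0.3699  0.0061]
wire_rack 0.61 [0.4085 0.1031 0.0424]
septa_jar 0.46 [ 0.4271 -0.1563  0.0373]
cap_box 0.68 [ 0.5612 -0.5029  0.036 ]
wash_bottle 0.53 [0.6145 0.361  0.0767]
spanner 0.54 [ 0.4996  0.3648 -0.0007]
side [-0.3428 -1.0143  0.698 ]
cylinder 0.52 [ 0.4912 -0.382   0.0058]
drip_tray 0.88 [0.4049 0.0993 0.0042]
wire_rack 0.79 [0.42   0.0977 0.0331]
septa_jar 0.8 [ 0.4251 -0.1653  0.0304]
cap_box 0.89 [ 0.5391 -0.5303  0.0299]
wash_bottle 0.66 [0.4183 0.0962 0.0342]
spanner 0.44 [0.4971 0.363  0.0043]
```

View pics/top0.png

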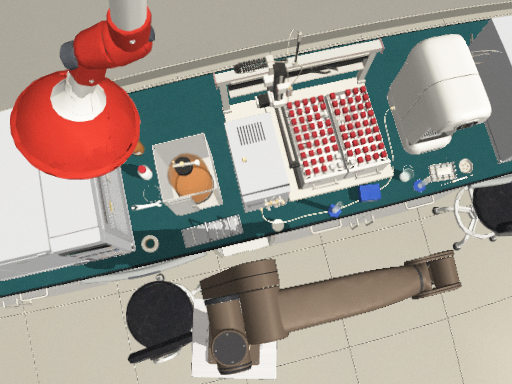

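View pics/side0.png

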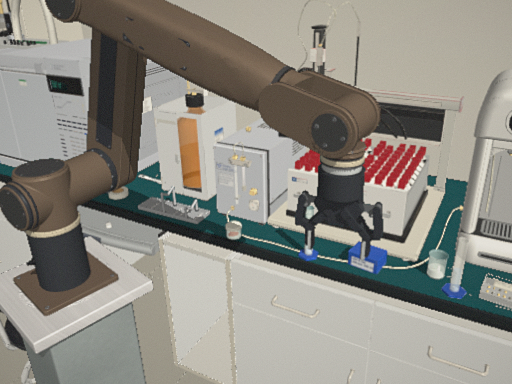

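The top view shows the target foot at pixel (335,210) and the tray at (212,232). A second blue-footed cylinder at (420,185) is background. The bystanders agree with the network's positions. I'll move closer and use the wrist camera.

Emit:
{"fn": "send_rows", "kwargs": {
  "rows": "0 0 0 240 -130 -80 1;0 0 0 240 -130 -80 1;0 0 0 240 -130 -80 1;0 0 0 240 -130 -80 1;0 0 0 240 -130 -80 1;0 0 0 240 -130 -80 1;0 0 0 240 -130 -80 1"
}}

```text
time: 1.68
eef_pos: [0.4191, -0.4229, 0.333]
tcp_rot: [0.983, 0.182, -0.0, -0.0]
contact_force: [0.9, 0.7, -0.3]
opening: 1.0
finger_force: 0.0
```

```bash
cat >> h.py <<'E'
import json
def log():
    s=ctrl.get_state();open("log.txt","a").write(json.dumps([list(map(float,s[k])) for k in("qpos","eef_pos","tcp_rot")])+"\n");return s
np.set_printoptions(precision=4,suppress=True)
E
python3 - <<'E'
from h import *
open("log.txt","a").write(json.dumps([[-1.354,0.2872,1.5782,0,1.2786,-0.15],[0.242,-0.6295,0.2519],[0.9832,0.1824,0,-0.0012]])+"\n")
s=log();print(s["time"],s["qpos"],s["eef_pos"],s["tcp_rot"])
p=ctrl.read_camera("wrist");save(p,"w1");E=np.array(p["extrinsics"])
print(p["fx"],-E[:3,:3].T@E[:3,3],E[:3,:3])
for t in("cylinder","mouth","septa_jar","drip_tray","wire_rack","cap_box"):
    for d in ctrl.look_for(p,t)[:2]: print(t,round(d["p"],2),w(p,d["position"]))
E
```

```text
1.675 [-0.96    0.0615  1.6883 -0.0005  1.3922  0.2441] [ 0.4191 -0.4229  0.333 ] [ 0.9832  0.1824 -0.0003 -0.0001]
330.3657599356535 [ 0.4899 -0.3972  0.4534] [[ 0.3592 -0.9333 -0.0012]
 [-0.8926 -0.344   0.2913]
 [-0.2723 -0.1035 -0.9566]]
cylinder 0.97 [ 0.499  -0.3781  0.0066]
mouth 0.93 [ 0.4976 -0.3769  0.0019]
septa_jar 0.75 [ 0.4318 -0.1634  0.0315]
cap_box 0.78 [ 0.564  -0.5091  0.0413]
```

View pics/w1.png

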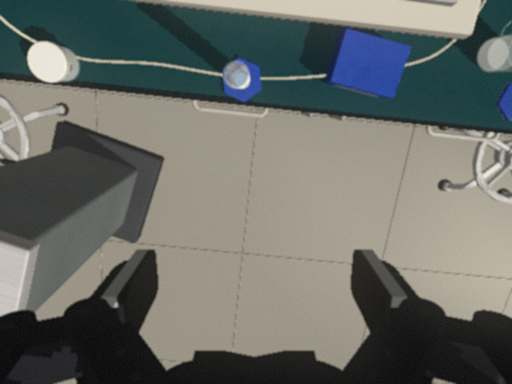

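The wrist view shows the foot at about (242,80), the jar at (52,62) and the box at (370,62), so the cylinder is near (0.50,-0.377). Next I'll look at the tray from above.

Emit:
{"fn": "send_rows", "kwargs": {
  "rows": "0 0 -85 180 -470 -30 1;0 0 -85 180 -470 -30 1;0 0 -85 180 -470 -30 1;0 0 -85 180 -470 -30 1;0 0 -85 180 -470 -30 1;0 0 -85 180 -470 -30 1;0 0 -85 180 -470 -30 1;0 0 -85 180 -470 -30 1"
}}

```text
time: 3.02
eef_pos: [0.4186, 0.0781, 0.3635]
tcp_rot: [0.6, 0.8, 0.0, 0.001]
contact_force: [0.7, 0.6, 0.5]
opening: 0.998
finger_force: 0.0
```

```bash
python3 - <<'E'
from h import *
s=log();print(s["time"],s["qpos"],s["eef_pos"],R.from_quat(s["tcp_rot"]).as_matrix())
p=ctrl.read_camera("wrist");save(p,"w2");E=np.array(p["extrinsics"])
import pickle;pickle.dump(p,open("w2.pkl","wb"))
for t in("drip_tray","wire_rack","spanner","septa_jar"):
    for d in ctrl.look_for(p,t)[:2]: print(t,round(d["p"],2),w(p,d["position"]))
E
```

```text
3.025 [-0.0547 -0.3595  2.0066 -0.      1.4931 -0.339 ] [0.4186 0.0781 0.3635] [[-0.2805  0.9598  0.0015]
 [ 0.9598  0.2805 -0.0001]
 [-0.0005  0.0014 -1.    ]]
drip_tray 0.9 [0.4047 0.1156 0.005 ]
wire_rack 0.8 [0.4134 0.1032 0.0421]
wire_rack 0.22 [0.4071 0.1163 0.008 ]
septa_jar 0.86 [ 0.4311 -0.1473  0.0342]
```

View pics/w2.png

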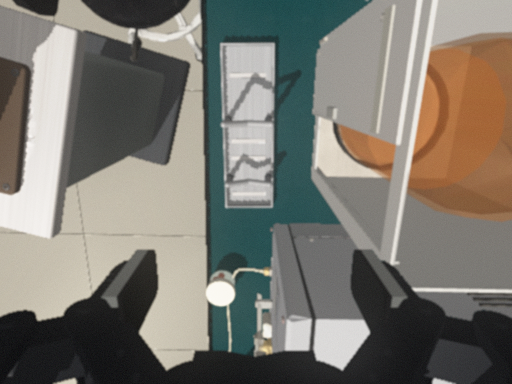

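```bash
python3 - <<'E'
from h import *
a=cv2.imread("pics/w2.png")[30:225,200:320];cv2.imwrite("pics/w2c.png",cv2.resize(a,None,fx=3,fy=3,interpolation=cv2.INTER_CUBIC))
E
```

```text
(no output)
```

View pics/w2c.png

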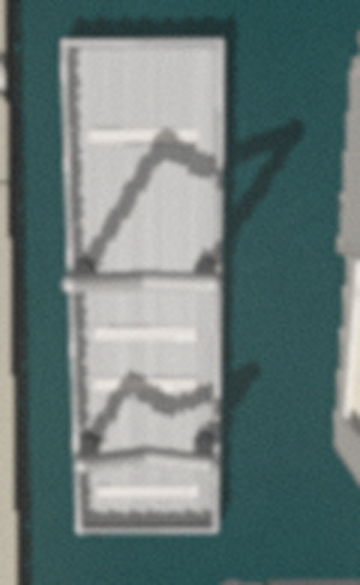

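```bash
python3 - <<'E'
from h import *
import pickle
from scipy.optimize import least_squares as LS
p=pickle.load(open("w2.pkl","rb"))
M=np.array([[-100,36,12],[-100,-36,12],[130,36,12],[130,-36,12],[0,29,75.5],[0,-29,75.5],[85,29,44.5],[85,-29,44.5]])/1e3
U=np.array([[275.3,43.3],[220.7,43.3],[272.7,207.4],[225.7,207.7],[273.3,121.5],[222.3,124],[272,181.7],[226.2,182.3]])
def P(v,M=M):
    c,s=np.cos(v[2]),np.sin(v[2]);return M@np.array([[c,-s,0],[s,c,0],[0,0,1]]).T+[v[0],v[1],0]
for n in (4,8):
    f=LS(lambda v:(proj(p,P(v,M[:n]))-U[:n]).ravel(),[.40,.115,-1.287]);print(f.x,f.fun.reshape(-1,2).round(1).tolist())
L=[json.loads(l) for l in open("log.txt")]
def res(v):
    o=[]
    for q,e,r in L:
        rr=np.sqrt(np.hypot(e[0],e[1])**2-v[4]**2);a=q[1];b=q[1]+q[2]
        o+=[v[0]*np.sin(a)+v[1]*np.sin(b)-rr+v[3]*np.cos(b)*0, v[2]+v[0]*np.cos(a)+v[1]*np.cos(b)-e[2],np.arctan2(e[1],e[0])-np.arcsin(v[4]/np.hypot(e[0],e[1]))-q[0]]
    return o
f=LS(res,[.4,.4,.2,0,.1]);print(f.x,np.round(f.fun,4))
E
```

```text
[ 0.4031  0.1094 -1.2831] [[0.1, -0.5], [-0.1, -0.3], [0.3, 0.6], [-0.3, 0.4]]
[ 0.4027  0.1112 -1.2802] [[-0.0, -2.1], [-0.3, -1.7], [0.6, -0.6], [0.0, -0.6], [-1.6, 1.8], [1.7, -0.5], [-2.1, 2.2], [1.7, 1.8]]
[0.4348 0.5686 0.     2.3811 0.1009] [ 0.0004  0.      0.0001 -0.0006 -0.0002 -0.0002  0.0002  0.0002  0.0001]<stdin>:15: RuntimeWarning: invalid value encountered in sqrt
<stdin>:16: RuntimeWarning: invalid value encountered in arcsin
```

Emit:
{"fn": "send_rows", "kwargs": {
  "rows": "0 -45 0 0 0 0 0;0 -45 0 0 0 0 0;0 -45 0 0 0 0 0;0 -45 0 0 0 0 0;0 -45 0 0 0 0 0;0 -45 0 0 0 0 0"
}}

```text
time: 4.03
eef_pos: [0.4192, 0.0755, 0.3628]
tcp_rot: [0.557, 0.738, -0.231, 0.304]
contact_force: [-0.2, -0.5, -0.4]
opening: 0.498
finger_force: 0.0
```

```bash
python3 - <<'E'
from h import *
s=log();print(s["time"],s["qpos"],s["eef_pos"],R.from_quat(s["tcp_rot"]).as_matrix())
from scipy.optimize import least_squares as LS
L=[json.loads(l) for l in open("log.txt")]
Rz=lambda a:R.from_euler('z',a).as_matrix();Ry=lambda a:R.from_euler('y',a).as_matrix()
def fk(q,v,s4=1):
    L2,L3,d1,off,offw,L6,a3=v
    A=Rz(q[0]);p=np.array([0,0,d1])+A@[0,off,0]
    A=A@Ry(q[1]);p=p+A@[0,0,L2]
    A=A@Ry(q[2]);p=p+A@[a3,0,L3]
    A=A@Rz(s4*q[3]);p=p+A@[0,offw,0]
    A=A@Ry(q[4])@Rz(q[5])   # tool z after
    return p+A@[0,0,L6],A
C=None
for s4 in(1,-1):
    def res(v):
        o=[]
        for q,e,r in L: o+=list(fk(q,v,s4)[0]-e)
        return o+[1e-3*v[6],1e-4*v[3]]
    f=LS(res,[.4348,.5686,.2,.05,.05,.2,0]);print(s4,f.x,np.round(f.fun,4))
    for q,e,r in L: print((fk(q,f.x,s4)[1].T@R.from_quat(r).as_matrix()).round(3).tolist())
E
```

```text
4.025 [ 0.3182 -0.2902  2.0737 -0.7901  1.4498  0.1788] [0.4192 0.0755 0.3628] [[-0.1947  0.9618  0.1926]
 [ 0.681   0.2739 -0.6791]
 [-0.7059 -0.0011 -0.7083]]
1 [0.443  0.5725 0.2402 0.1009 0.     0.2273 0.0205] [-0.  0.  0.  0. -0. -0. -0.  0. -0.  0.  0. -0.  0.  0.]
[[0.0, -1.0, -0.0], [1.0, 0.0, 0.0], [-0.0, -0.0, 1.0]]
[[0.0, -1.0, -0.0], [1.0, 0.0, 0.0], [-0.0, -0.0, 1.0]]
[[0.0, -1.0, -0.0], [1.0, 0.0, 0.0], [-0.0, -0.0, 1.0]]
[[0.0, -1.0, -0.0], [1.0, 0.0, 0.0], [-0.0, -0.0, 1.0]]
-1 [ 0.5307  0.6199  0.033  -0.0625  0.1633 -0.1582  0.28  ] [-0.001   0.0041  0.0003  0.0034 -0.0049  0.0021 -0.0039  0.0001 -0.002
  0.0021  0.001  -0.0004  0.0003 -0.    ]
[[0.0, -1.0, -0.0], [1.0, 0.0, 0.0], [-0.0, -0.0, 1.0]]
[[0.0, -1.0, -0.0], [1.0, 0.0, -0.001], [0.001, -0.0, 1.0]]
[[0.0, -1.0, 0.0], [1.0, 0.0, -0.0], [0.0, 0.0, 1.0]]
[[-0.053, -0.954, -0.296], [0.022, 0.295, -0.955], [0.998, -0.058, 0.005]]
```

```bash
cat >> h.py <<'E'
from scipy.optimize import least_squares as LS
V=[.4430,.5725,.2402,.1009,0,.2273,.0205]
Rz=lambda a:R.from_euler('z',a).as_matrix();Ry=lambda a:R.from_euler('y',a).as_matrix()
def fk(q):
    L2,L3,d1,off,_,L6,a3=V
    A=Rz(q[0]);p=np.array([0,0,d1])+A@[0,off,0]
    A=A@Ry(q[1]);p=p+A@[0,0,L2];A=A@Ry(q[2]);p=p+A@[a3,0,L3]
    A=A@Rz(q[3])@Ry(q[4])@Rz(q[5]);return p+A@[0,0,L6],A@np.array([[0,-1,0],[1,0,0],[0,0,1.]])
lo=np.array([-2.77,-.9,.21,-1.53,.24,-2.84]);hi=np.array([2.77,2.22,2.48,4.67,2.81,2.84])
def ik(p,A,q0):
    f=LS(lambda q:np.r_[(fk(q)[0]-p)*5,(R.from_matrix(A.T@fk(q)[1])).as_rotvec()],np.clip(q0,lo+.02,hi-.02),bounds=(lo,hi))
    return f.x,np.abs(f.fun).max()
O=np.array([.4031,.1094,0]);YAW=-1.2831
T=Rz(YAW)  # columns: tray x,y,z in world
def toW(p): return O+T@np.array(p)
def tool(phi,roll=0):  # tool x=left, y=+tray y at phi=0; phi deg: tool z tilts toward tray +x (gripper to the left); roll: gripper top leans toward tray +y
    a=np.radians(phi);D=np.array([[-1,0,0],[0,1,0],[0,0,-1.]])
    return T@R.from_euler('x',-roll,degrees=True).as_matrix()@D@Ry(-a)
def foot_pose(th,xo=None): # deg lean -> O(x,z) in tray frame
    t=np.radians(th);s,c=np.sin(t),np.cos(t);return np.array([-(18.8+53*s-24*s*s)/c,0,4+24*s])/1e3
def axis(th): t=np.radians(th);return np.array([np.sin(t),0,np.cos(t)])
E
python3 - <<'E'
from h import *
q0=ctrl.get_state()["qpos"]
def show(n,g,A,q0):
    p=toW(g)-A@[0,0,.003];q,e=ik(p,A,q0);print(n,p,q.round(2),"err",round(e,4),"wrist",(p-A[:,2]*.2273).round(3));return q
for r in(0,8):
  th=37
  for ph in(-37,-20):
   show(f"place phi{ph} r{r}",foot_pose(th)+.112*axis(th),tool(ph,r),[.05,-.3,2,.5,1.5,-.3])
  for ph in(53,40,30):
    q=show(f"regrasp {ph} r{r}",foot_pose(th)+.036*axis(th),tool(ph,r),q0)
    a=axis(110);o=np.array([-.025,0,.0855])
    show("  final",o+.036*a,tool(ph-73,r),[0,-.3,2,.3,1.5,-.3])
# hex from w1
im=cv2.imread("pics/w1.png");b,g,r=[im[...,i].astype(int) for i in range(3)]
m=((b>90)&(b-r>50)&(b-g>30)).astype(np.uint8);m[:, :200]=0;m[:,285:]=0;m[110:]=0
c=max(cv2.findContours(m,0,1)[0],key=cv2.contourArea)[:,0];h=cv2.convexHull(c)[:,0];print(h.tolist())
cv2.imwrite("pics/foot.png",cv2.resize(im[40:120,195:290],None,fx=6,fy=6,interpolation=cv2.INTER_CUBIC))
E
```

```text
place phi-37 r0 [0.4078 0.0935 0.1103] [-0.31  0.04  2.25  0.54  1.3  -0.87] err 0.0 wrist [ 0.447 -0.038  0.292]
place phi-20 r0 [0.4076 0.0942 0.1107] [-0.19 -0.07  2.28  0.34  1.12 -0.66] err 0.0 wrist [0.43  0.02  0.324]
regrasp 53 r0 [0.3936 0.1414 0.049 ] [ 0.53  0.31  2.2  -0.99  1.18  0.91] err 0.0 wrist [0.342 0.315 0.186]
  final [0.4059 0.1    0.076 ] [-0.18  0.    2.29  0.36  1.04 -0.68] err 0.0 wrist [0.428 0.025 0.29 ]
regrasp 40 r0 [0.3938 0.1409 0.0495] [ 0.45  0.2   2.25 -0.84  1.02  0.73] err 0.0 wrist [0.352 0.281 0.224]
  final [0.4061 0.0994 0.0757] [-0.27  0.08  2.27  0.52  1.18 -0.86] err 0.0 wrist [ 0.441 -0.019  0.266]
regrasp 30 r0 [0.3939 0.1405 0.0498] [ 0.37  0.12  2.27 -0.68  0.92  0.55] err 0.0 wrist [0.362 0.249 0.247]
  final [0.4062 0.099  0.0754] [-0.33  0.16  2.24  0.61  1.3  -0.96] err 0.0 wrist [ 0.45  -0.05   0.242]
place phi-37 r8 [0.4081 0.0936 0.1103] [-0.28  0.1   2.19  0.47  1.37 -0.74] err 0.0 wrist [ 0.471 -0.03   0.29 ]
place phi-20 r8 [0.408  0.0943 0.1107] [-0.16  0.01  2.21  0.27  1.22 -0.56] err 0.0 wrist [0.459 0.028 0.322]
regrasp 
[... 157 characters left out ...]
 1.14 -0.57] err 0.0 wrist [0.457 0.034 0.287]
regrasp 40 r8 [0.3941 0.141  0.0495] [ 0.44  0.24  2.19 -0.76  1.11  0.59] err 0.0 wrist [0.376 0.288 0.222]
  final [0.4064 0.0995 0.0757] [-0.24  0.14  2.21  0.45  1.25 -0.73] err 0.0 wrist [ 0.467 -0.012  0.264]
regrasp 30 r8 [0.3942 0.1406 0.0498] [ 0.37  0.18  2.21 -0.61  1.03  0.43] err 0.0 wrist [0.388 0.257 0.245]
  final [0.4065 0.0991 0.0754] [-0.31  0.2   2.19  0.55  1.35 -0.83] err 0.0 wrist [ 0.473 -0.043  0.24 ]
[[241, 57], [254, 63], [258, 65], [259, 66], [260, 72], [261, 83], [261, 89], [259, 91], [254, 95], [250, 98], [247, 100], [245, 101], [241, 101], [230, 96], [226, 94], [224, 92], [223, 85], [223, 77], [235, 60], [238, 57]]
```

View pics/foot.png

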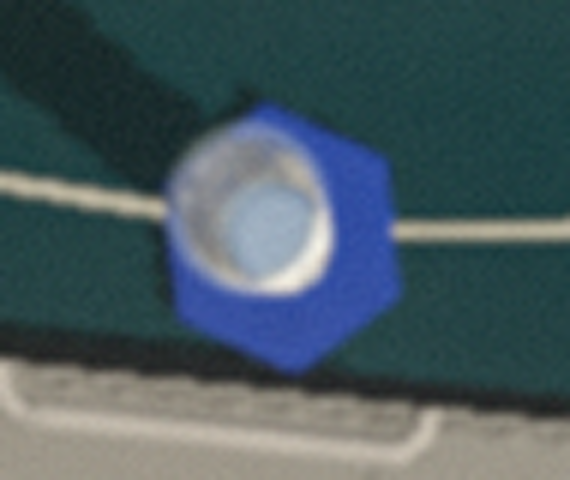

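The foot crop shows the hexagon's corners at (265,103) and (292,372), so a corner line lies nearly along the old tool x. The tray fit and arm kinematics are settled. Next I'll go above the cylinder with the carry yaw.

```bash
cat >> h.py <<'E'
def rel(p,A,base=None):
    s=ctrl.get_state();p0,A0=(s["eef_pos"],R.from_quat(s["tcp_rot"]).as_matrix()) if base is None else base
    rv=np.degrees(R.from_matrix(A0.T@A).as_rotvec());d=A0.T@(np.array(p)-p0)*1e3
    q,e=ik(np.array(p),A,s["qpos"]);print("rows:",rv.round(1),d.round(1)," q",q.round(2),"err",round(e,4))
E
python3 - <<'E'
from h import *
rel([.47,-.36,.28],tool(0))
E
```

```text
rows: [-0.3 44.9 -0.5] [-248.1  -70.3  364.2]  q [-0.82  0.09  1.76 -0.    1.3  -1.11] err 0.0
```

Emit:
{"fn": "send_rows", "kwargs": {
  "rows": "0 45 0 -248 -70 364 0;0 45 0 -248 -70 364 0;0 45 0 -248 -70 364 0;0 45 0 -248 -70 364 0;0 45 0 -248 -70 364 0;0 45 0 -248 -70 364 0;0 45 0 -248 -70 364 0;0 45 0 -248 -70 364 0"
}}

```text
time: 5.03
eef_pos: [0.4695, -0.3639, 0.2803]
tcp_rot: [0.604, 0.797, 0.0, -0.0]
contact_force: [0.3, 1.3, -1.0]
opening: 0.502
finger_force: 0.0
```

Emit:
{"fn": "send_rows", "kwargs": {
  "rows": "0 0 0 0 0 0 0;0 0 0 0 0 0 0"
}}

```text
time: 5.28
eef_pos: [0.4711, -0.3581, 0.2822]
tcp_rot: [0.602, 0.799, 0.0, 0.001]
contact_force: [-0.3, 0.3, -0.5]
opening: 0.498
finger_force: 0.0
```

```bash
python3 - <<'E'
from h import *
s=ctrl.get_state();print(s["time"],s["eef_pos"],R.from_quat(s["tcp_rot"]).as_matrix()[:,0])
p=ctrl.read_camera("wrist");save(p,"w3")
for t in("cylinder","mouth"):
    for d in ctrl.look_for(p,t)[:2]: print(t,round(d["p"],2),w(p,d["position"]))
im=p["color"].astype(int);r,g,b=[im[...,i] for i in range(3)]
m=((b>90)&(b-r>50)&(b-g>30)).astype(np.uint8)
for c in cv2.findContours(m,0,1)[0]:
    if cv2.contourArea(c)<150: continue
    h=cv2.convexHull(c)[:,0]; print(cv2.contourArea(c),h.mean(0),cv2.approxPolyDP(h,3,True)[:,0].tolist())
    W=np.array([ray(p,u,.006)[:2] for u in h])
    # outline fit: hexagon apothem 24
    def res(v):
        d=W-v[:2];a=np.arctan2(d[:,1],d[:,0])-v[2];a=(a+np.pi/6)%(np.pi/3)-np.pi/6
        return np.hypot(*d.T)*np.cos(a)-.024
    best=min((LS(res,[*W.mean(0),y0],loss="soft_l1",f_scale=.0015) for y0 in(0,.35,.7)),key=lambda f:f.cost)
    print("hex",best.x,"cost",np.abs(best.fun).mean())
E
```

```text
5.275 [ 0.4711 -0.3581  0.2822] [-0.2762  0.9611 -0.001 ]
cylinder 0.61 [ 0.4979 -0.3685  0.0648]
mouth 0.66 [ 0.4966 -0.3697  0.0585]
1950.0 [286.8667 294.5333] [[273, 265], [298, 268], [308, 324], [264, 318]]
hex [ 0.5689 -0.5238  0.7347] cost 0.02019026288447877
755.5 [267.1579 172.7895] [[276, 154], [291, 170], [284, 189], [260, 193], [247, 178], [253, 160]]
hex [ 0.4972 -0.3763  0.9868] cost 0.00047711765334745913
```

View pics/w3.png

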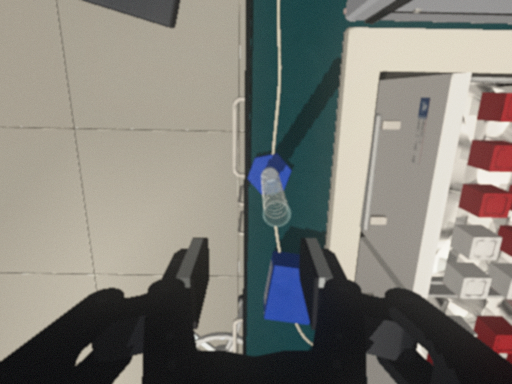

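The picture shows the foot at (268,173) and the mouth at (277,213). The hexagon fit is clean, with residuals around 0.5 mm and centre (0.4972,-0.3763). Next comes the grasp.

```bash
python3 - <<'E'
from h import *
A=Rz(np.radians(10.2))@tool(20);c=np.array([.4972,-.3763,0])
rel(c+[0,0,.20]-A@[0,0,.003],A); p2=c+[0,0,.112]-A@[0,0,.003];rel(p2,A)
E
```

```text
rows: [ -1.8 -19.9 -10.5] [-24.   19.3  79.3]  q [-0.77  0.08  1.93 -0.16  0.8  -1.14] err 0.0
rows: [ -1.8 -19.9 -10.5] [-23.9  19.2 167.3]  q [-0.77  0.2   1.98 -0.19  0.64 -1.1 ] err 0.0
```

Emit:
{"fn": "send_rows", "kwargs": {
  "rows": "-1.8 -20 -10.5 -24 19 79 0;-1.8 -20 -10.5 -24 19 79 0;-1.8 -20 -10.5 -24 19 79 0;-1.8 -20 -10.5 -24 19 110 0;-1.8 -20 -10.5 -24 19 140 0;-1.8 -20 -10.5 -24 19 167 0;-1.8 -20 -10.5 -24 19 167 0;-1.8 -20 -10.5 -24 19 167 0",
  "grip_force": 20
}}

```text
time: 6.42
eef_pos: [0.4973, -0.3778, 0.1169]
tcp_rot: [0.517, 0.838, -0.092, 0.15]
contact_force: [0.4, 0.2, 0.5]
opening: 0.502
finger_force: 0.0
```

```bash
python3 - <<'E'
from h import *
s=ctrl.get_state();A=R.from_quat(s["tcp_rot"]).as_matrix();print(s["time"],s["eef_pos"],A,s["contact_force"]);print(s["eef_pos"]+A@[0,0,.003])
E
```

```text
6.425 [ 0.4973 -0.3778  0.1169] [[-0.4199  0.8942  0.1553]
 [ 0.839   0.4477 -0.3093]
 [-0.3461  0.0004 -0.9382]] [0.3686 0.2099 0.482 ]
[ 0.4978 -0.3788  0.1141]
```

Emit:
{"fn": "send_rows", "kwargs": {
  "rows": "0 0 0 0 0 0 -1;0 0 0 0 0 0 -1;0 0 0 0 0 0 -1;0 0 0 0 0 0 -1;0 0 0 0 0 0 -1;0 0 0 0 0 0 -1",
  "grip_force": 25
}}

```text
time: 7.18
eef_pos: [0.4971, -0.3778, 0.1166]
tcp_rot: [0.517, 0.838, -0.092, 0.15]
contact_force: [-0.6, 1.2, 5.8]
opening: 0.27
finger_force: 24.7
```

Gripped, with the fingers closed on the tube. Now the carry poses.

```bash
cat >> h.py <<'E'
G0=(np.array([.4971,-.3778,.1166]),R.from_quat([.517,.838,-.092,.15]).as_matrix(),np.array([.4972,-.3763,0]))
def cylpose(Ow,Q):  # tool pose for cylinder origin Ow, rotation Q from upright start
    return np.array(Ow)+Q@(G0[0]-G0[2]),Q@G0[1]
def leanQ(th): return T@Ry(np.radians(th))@T.T@Rz(np.radians(-10.2))
E
python3 - <<'E'
from h import *
s=ctrl.get_state();b=(s["eef_pos"],R.from_quat(s["tcp_rot"]).as_matrix())
print("A");rel(*cylpose([.43,-.165,.14],Rz(np.radians(-10.2))))
f=foot_pose(42);print(f)
for dz in(.07,.004):
    P=cylpose(toW(f+[0,0,dz]),leanQ(42));print(dz,P[0],"wrist",P[0]-P[1][:,2]*.2273);rel(*P)
    rel(*P,base=cylpose([.43,-.165,.14],Rz(np.radians(-10.2))))
E
```

```text
A
rows: [3.5 0.  9.5] [ 157.    34.4 -207.3]  q [-0.46 -0.31  2.19 -0.3   1.04 -0.63] err 0.0
[-0.0586  0.      0.0201]
0.07 [0.4082 0.0896 0.1758] wrist [0.4319 0.0088 0.387 ]
rows: [-0.1 41.9 10.4] [ 408.7  129.9 -214.3]  q [-0.22 -0.17  2.23  0.35  1.28 -0.64] err 0.0
rows: [ 0. 42.  0.] [264.1  51.9 -11.4]  q [-0.22 -0.17  2.23  0.35  1.28 -0.64] err 0.0
0.004 [0.4082 0.0896 0.1098] wrist [0.4319 0.0088 0.321 ]
rows: [-0.1 41.9 10.4] [ 431.6  129.9 -152.4]  q [-0.22 -0.05  2.27  0.37  1.14 -0.69] err 0.0
rows: [ 0. 42.  0.] [286.9  51.8  50.6]  q [-0.22 -0.05  2.27  0.37  1.14 -0.69] err 0.0
```

Emit:
{"fn": "send_rows", "kwargs": {
  "rows": "0 0 0 -48 0 -132 -1;0 0 0 -48 0 -132 -1;0 0 0 -48 0 -132 -1;0 0 0 -48 0 -132 -1;0 0 0 -48 0 -132 -1"
}}

```text
time: 7.8
eef_pos: [0.4949, -0.3754, 0.2511]
tcp_rot: [0.517, 0.838, -0.091, 0.145]
contact_force: [0.3, 0.1, 0.1]
opening: 0.274
finger_force: 24.9
```

Emit:
{"fn": "send_rows", "kwargs": {
  "rows": "3.5 0 9.5 205 34 -75 -1;3.5 0 9.5 205 34 -75 -1;3.5 0 9.5 205 34 -75 -1;3.5 0 9.5 205 34 -75 -1;3.5 0 9.5 205 34 -75 -1;3.5 0 9.5 205 34 -75 -1"
}}

```text
time: 8.55
eef_pos: [0.4283, -0.1661, 0.2531]
tcp_rot: [0.589, 0.789, -0.105, 0.138]
contact_force: [0.4, 0.3, -0.3]
opening: 0.266
finger_force: 24.8
```

```bash
python3 - <<'E'
from h import *
s=ctrl.get_state();print(s["eef_pos"],s["opening"],s["finger_force"])
f=foot_pose(42)
P=cylpose(toW(f+[0,0,.07]),leanQ(42));rel(*P)
E
```

```text
[ 0.4283 -0.1661  0.2531] 0.266290826298514 24.835068583488464
rows: [-0.2 41.7  0.1] [262.1  53.6 -13.2]  q [-0.22 -0.17  2.23  0.35  1.28 -0.64] err 0.0
```

Emit:
{"fn": "send_rows", "kwargs": {
  "rows": "0 41.8 0 262 54 -13 -1;0 41.8 0 262 54 -13 -1;0 41.8 0 262 54 -13 -1;0 41.8 0 262 54 -13 -1;0 41.8 0 262 54 -13 -1;0 41.8 0 262 54 -13 -1;0 41.8 0 262 54 -13 -1;0 41.8 0 262 54 -13 -1"
}}

```text
time: 9.55
eef_pos: [0.4099, 0.0885, 0.1774]
tcp_rot: [0.588, 0.786, 0.112, -0.151]
contact_force: [0.1, -0.2, -0.8]
opening: 0.269
finger_force: 24.9
```

```bash
python3 - <<'E'
from h import *
s=ctrl.get_state();print(s["eef_pos"],s["contact_force"])
f=foot_pose(42)
P=cylpose(toW(f+[0,0,.012]),leanQ(42));rel(*P)
P=cylpose(toW(f+[0,0,.002]),leanQ(42));rel(*P)
p=ctrl.read_camera("side");im=p["color"][:,:,::-1][150:250,110:250].copy()
cv2.imwrite("pics/s4.png",cv2.resize(im,None,fx=5,fy=5,interpolation=cv2.INTER_CUBIC))
O2=toW(f+[0,0,.07]);print((proj(p,[O2,O2+T@axis(42)*.143,toW([0,0,.057])])-[110,150])*5)
E
```

```text
[0.4099 0.0885 0.1774] [ 0.0546 -0.175  -0.7876]
rows: [-0.   0.1 -0. ] [-20.6  -1.4  55.9]  q [-0.22 -0.07  2.27  0.36  1.16 -0.69] err 0.0
rows: [-0.   0.1 -0. ] [-24.3  -1.4  65.2]  q [-0.22 -0.05  2.27  0.37  1.13 -0.69] err 0.0
[[210.9617 155.1223]
 [316.8983  21.746 ]
 [290.2376 219.0333]]
```

View pics/s4.png

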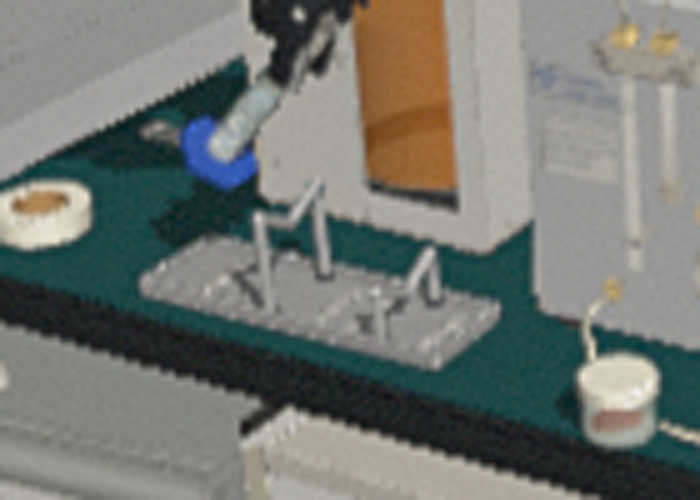

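The side view shows the foot at (215,155), about where predicted, with the tube pointing up and right above the high rail at (290,215). A tape roll stands at (44,212). Lowering now.

Emit:
{"fn": "send_rows", "kwargs": {
  "rows": "0 0 0 -8 -1 20 -1;0 0 0 -14 -1 38 -1;0 0 0 -20 -1 55 -1;0 0 0 -21 -1 58 -1;0 0 0 -22 -1 60 -1;0 0 0 -23 -1 62 -1;0 0 0 -24 -1 64 -1;0 0 0 -24 -1 64 -1"
}}

```text
time: 10.6
eef_pos: [0.4078, 0.0905, 0.1086]
tcp_rot: [0.588, 0.787, 0.112, -0.151]
contact_force: [-0.2, -1.1, -0.9]
opening: 0.269
finger_force: 24.9
```

```bash
python3 - <<'E'
from h import *
p=ctrl.read_camera("side");print(ray(p,[118.8,196],.0),ray(p,[112,192],.0),ray(p,[128,192],0))
s=ctrl.get_state();print(s["eef_pos"],s["contact_force"],s["wrist_torque"])
f=foot_pose(42)
rel(*cylpose(toW(f+[0,0,.0]),leanQ(42)))
E
```

```text
[0.3458 0.323  0.    ] [0.3467 0.3693 0.    ] [ 0.3844  0.3267 -0.    ]
[0.4078 0.0905 0.1087] [-0.1893 -0.0036 -0.3085] [-0.2263 -0.1099 -0.0209]
rows: [-0.1  0.   0. ] [-2.   0.1  2.3]  q [-0.22 -0.05  2.27  0.37  1.13 -0.7 ] err 0.0
```

Emit:
{"fn": "send_rows", "kwargs": {
  "rows": "0 0 0 -0.4 0 0.9 -1;0 0 0 -0.7 0 1.9 -1;0 0 0 -0.7 0 1.9 -1"
}}

```text
time: 11.02
eef_pos: [0.4076, 0.0907, 0.1064]
tcp_rot: [0.588, 0.787, 0.112, -0.152]
contact_force: [0.4, 0.4, -1.0]
opening: 0.27
finger_force: 24.9
```

Emit:
{"fn": "send_rows", "kwargs": {
  "rows": "0 0 0 -0.3 0 0.9 -1;0 0 0 -0.7 0 1.9 -1;0 0 0 -0.7 0 1.9 -1"
}}

```text
time: 11.4
eef_pos: [0.408, 0.0905, 0.105]
tcp_rot: [0.588, 0.787, 0.112, -0.151]
contact_force: [-0.6, -1.9, 3.5]
opening: 0.27
finger_force: 25.4
```

Contact is felt at about 4 N. Releasing.

Emit:
{"fn": "send_rows", "kwargs": {
  "rows": "0 0 0 0 0 0 -0.35;0 0 0 0 0 0 -0.2;0 0 0 0 0 0 0;0 0 0 0 0 0 0;0 0 0 0 0 0 0;0 0 0 0 0 0 0"
}}

```text
time: 12.15
eef_pos: [0.4077, 0.0907, 0.1045]
tcp_rot: [0.588, 0.787, 0.112, -0.152]
contact_force: [0.4, 0.5, -0.3]
opening: 0.501
finger_force: 0.0
```

```bash
python3 - <<'E'
from h import *
s=ctrl.get_state();print(s["eef_pos"],s["contact_force"],s["finger_force"],s["opening"])
p=ctrl.read_camera("side");im=p["color"][:,:,::-1][150:250,110:250].copy()
cv2.imwrite("pics/s5.png",cv2.resize(im,None,fx=5,fy=5,interpolation=cv2.INTER_CUBIC))
for th in (37,42,47,52):
    f=foot_pose(th);O2=toW(f);print(th,((proj(p,[O2,O2+T@axis(th)*.143])-[110,150])*5).round().tolist())
E
```

```text
[0.4077 0.0907 0.1045] [ 0.4358  0.4932 -0.2879] 0.0 0.5009534454439947
37 [[231.0, 257.0], [322.0, 118.0]]
42 [[223.0, 253.0], [328.0, 129.0]]
47 [[214.0, 249.0], [331.0, 140.0]]
52 [[204.0, 245.0], [332.0, 152.0]]
```

View pics/s5.png

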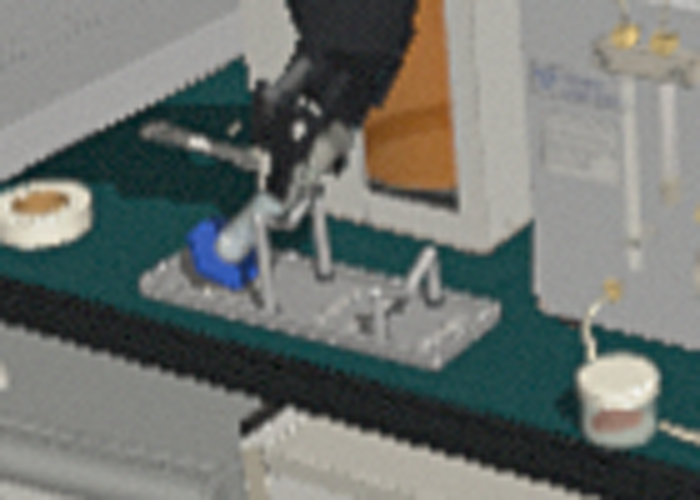

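The cylinder leans at roughly 42° with its foot at (225,255) in the left end, let go. I'll retract along the tool, then measure the lean with the wrist camera.

Emit:
{"fn": "send_rows", "kwargs": {
  "rows": "0 0 0 0 0 -30 0;0 0 0 0 0 -80 0;0 0 0 0 0 -140 0;0 0 0 0 0 -190 0;0 0 0 0 0 -190 0;0 0 0 0 0 -190 0"
}}

```text
time: 12.95
eef_pos: [0.4275, 0.0234, 0.2802]
tcp_rot: [0.588, 0.787, 0.112, -0.152]
contact_force: [-0.3, -0.0, -0.8]
opening: 0.498
finger_force: 0.0
```

```bash
python3 - <<'E'
from h import *
s=ctrl.get_state();print(s["eef_pos"],s["opening"])
f=foot_pose(42);g=f+.036*axis(42);A=tool(45);A3=tool(20)
print("mid");rel(toW([-.06,0,.30]),A3)
b=(toW([-.06,0,.30]),A3)
for d in(.11,0):
    P=toW(g)-A@[0,0,.003+d];print(d,P,"wrist",P-A[:,2]*.2273);rel(P,A,b)
E
```

```text
[0.4275 0.0234 0.2802] 0.49780554094470253
mid
rows: [ -0.1 -41.8  -0. ] [146.1   1.   37. ]  q [ 0.35 -0.29  2.09 -0.36  1.38  0.14] err 0.0
0.11 [0.3706 0.2191 0.1267] wrist [0.325  0.3732 0.2874]
rows: [ -0. -25.  -0.] [110.4   0.  144.2]  q [ 0.65  0.15  2.14 -0.76  1.29  0.75] err 0.0
0 [0.3927 0.1445 0.0489] wrist [0.3471 0.2986 0.2097]
rows: [ -0. -25.  -0.] [ 63.9  -0.  243.9]  q [ 0.49  0.24  2.23 -0.9   1.09  0.81] err 0.0
```

Emit:
{"fn": "send_rows", "kwargs": {
  "rows": "0 -42 0 146 1 37 -0.15;0 -42 0 146 1 37 -0.15;0 -42 0 146 1 37 -0.15;0 -42 0 146 1 37 -0.15;0 -42 0 146 1 37 -0.15;0 -42 0 146 1 37 -0.15"
}}

```text
time: 13.7
eef_pos: [0.386, 0.1666, 0.2992]
tcp_rot: [0.589, 0.789, -0.107, 0.139]
contact_force: [0.1, 0.4, -0.9]
opening: 0.428
finger_force: 0.0
```

```bash
cat > fit.py <<'E'
from h import *
def blue(p):
    im=p["color"].astype(int);r,g,b=[im[...,i] for i in range(3)];return ((b>70)&(b-r>40)&(b-g>30)).astype(np.uint8)
def hexp(o,a,spin):
    x=np.cross([0,1,0],a);x/=np.linalg.norm(x);y=np.cross(a,x)
    k=spin+np.pi/6+np.arange(6)*np.pi/3;c=.0277*(np.cos(k)[:,None]*x+np.sin(k)[:,None]*y)
    return np.vstack([o+c,o+c+.006*a])
def mask(p,o,a,spin):
    m=np.zeros(p["color"].shape[:2],np.uint8);u=proj(p,[toW(x) for x in hexp(o,a,spin)])
    cv2.fillConvexPoly(m,cv2.convexHull(np.round(u*16).astype(np.int32)),1,shift=4);return m
if __name__=="__main__":
    s=ctrl.get_state();print(s["time"],s["eef_pos"])
    P=[ctrl.read_camera(c) for c in("wrist","side")];save(P[0],"w6");B=[]
    for p in P:
        for t in("cylinder","mouth"):
            for d in ctrl.look_for(p,t)[:1]: print(t,round(d["p"],2),T.T@(w(p,d["position"])-O))
        b=blue(p);u=proj(p,toW(foot_pose(42)))[0];n,l,st,ct=cv2.connectedComponentsWithStats(b)
        i=1+np.argmin([np.hypot(*(c-u))+1e3*(s[4]<30) for c,s in zip(ct[1:],st[1:])]);B.append(l==i);print("pred",u,"blob",ct[i],st[i][4])
    for th in range(32,62,3):
        o=foot_pose(th);print(th,[[ (np.array(np.nonzero(mask(p,o,axis(th),0))).mean(1)[::-1]-np.array(np.nonzero(b)).mean(1)[::-1]).round(1).tolist(),round((mask(p,o,axis(th),0)&b).sum()/(mask(p,o,axis(th),0)|b).sum(),2)] for p,b in zip(P,B)])
E
python3 fit.py
```

```text
13.7 [0.386  0.1666 0.2992]
cylinder 0.71 [-0.0291  0.0044  0.0677]
mouth 0.94 [-0.0228  0.0042  0.0702]
pred [254.257   70.6098] blob [253.6405  68.784 ] 815
cylinder 0.56 [-0.0257 -0.0014  0.0526]
mouth 0.68 [-0.0258 -0.0023  0.0532]
pred [154.6594 200.656 ] blob [153.2752 200.7523] 109
32 [[[0.5, 12.2], np.float64(0.28)], [[4.4, 1.0], np.float64(0.33)]]
35 [[[0.4, 10.1], np.float64(0.35)], [[3.7, 0.5], np.float64(0.41)]]
38 [[[0.6, 7.6], np.float64(0.45)], [[2.8, 0.1], np.float64(0.48)]]
41 [[[0.5, 4.2], np.float64(0.63)], [[2.0, -0.5], np.float64(0.58)]]
44 [[[0.9, 1.2], np.float64(0.67)], [[1.0, -0.9], np.float64(0.58)]]
47 [[[0.4, -2.4], np.float64(0.55)], [[-0.1, -1.3], np.float64(0.54)]]
50 [[[0.5, -6.9], np.float64(0.41)], [[-1.1, -1.8], np.float64(0.47)]]
53 [[[0.7, -12.3], np.float64(0.26)], [[-2.5, -2.3], np.float64(0.38)]]
56 [[[0.8, -18.8], np.float64(0.08)], [[-4.1, -2.9], np.float64(0.32)]]
59 [[[0.5, -26.4], np.float64(0.0)], [[-6.1, -3.4], np.float64(0.25)]]
```

Both cameras agree on a lean of about 45°, centred in y. Next is the regrasp at s ≈ 27 mm, perpendicular to the tube, coming down from above.

```bash
python3 - <<'E'
from h import *
th=45;f=foot_pose(th);g=f+.027*axis(th);A=tool(45);print(f,g)
P=toW(g)-A@[0,0,.003+.004]
for dz in(.08,.025,0): rel(P+[0,0,dz],A)
E
```

```text
[-0.0626  0.      0.021 ] [-0.0435  0.      0.0401]
rows: [ -0.1 -24.8  -0.1] [ 51.1  -0.3 168.5]  q [ 0.51  0.09  2.21 -0.83  1.21  0.68] err 0.0
rows: [ -0.1 -24.8  -0.1] [ 70.1  -0.2 220.1]  q [ 0.51  0.2   2.22 -0.87  1.13  0.78] err 0.0
rows: [ -0.1 -24.8  -0.1] [ 78.8  -0.2 243.6]  q [ 0.51  0.26  2.22 -0.89  1.1   0.83] err 0.0
```

Emit:
{"fn": "send_rows", "kwargs": {
  "rows": "0 -24.8 0 51 0 168 -0.15;0 -24.8 0 51 0 168 -0.15;0 -24.8 0 51 0 168 -0.15;0 -24.8 0 51 0 168 -0.15;0 -24.8 0 51 0 168 -0.15"
}}

```text
time: 14.62
eef_pos: [0.3908, 0.1571, 0.1277]
tcp_rot: [0.553, 0.74, -0.228, 0.307]
contact_force: [0.9, 0.9, 0.4]
opening: 0.426
finger_force: 0.0
```

```bash
python3 - <<'E'
from h import *
th=45;f=foot_pose(th);g=f+.027*axis(th);A=tool(45)
P=toW(g)-A@[0,0,.003+.004];s=ctrl.get_state();print(s["eef_pos"]);
for dz in(.04,.0): rel(P+[0,0,dz],A)
E
```

```text
[0.3908 0.1571 0.1277]
rows: [ 0.1  0.  -0.1] [29.7 -1.9 30.7]  q [ 0.51  0.17  2.22 -0.85  1.15  0.75] err 0.0
rows: [ 0.1  0.  -0.1] [58.  -1.9 59. ]  q [ 0.51  0.26  2.22 -0.89  1.1   0.83] err 0.0
```

Emit:
{"fn": "send_rows", "kwargs": {
  "rows": "0 0 0 15 -2 15 -0.15;0 0 0 30 -2 31 -0.15;0 0 0 42 -2 43 -0.15;0 0 0 50 -2 51 -0.15;0 0 0 58 -2 59 -0.15;0 0 0 58 -2 59 -0.15;0 0 0 58 -2 59 -0.15"
}}

```text
time: 15.5
eef_pos: [0.3878, 0.1556, 0.0432]
tcp_rot: [0.553, 0.74, -0.229, 0.307]
contact_force: [0.6, -0.0, 0.2]
opening: 0.427
finger_force: 0.0
```

```bash
python3 - <<'E'
from h import *
s=ctrl.get_state();A=R.from_quat(s["tcp_rot"]).as_matrix();print("time",s["time"],"grasp in tray",T.T@(s["eef_pos"]+A@[0,0,.003]-O),s["contact_force"],s["wrist_torque"])
exec(open("fit.py").read().split("if __name__")[0])
p=ctrl.read_camera("side");b=blue(p);u=proj(p,toW(foot_pose(45)))[0];n,l,st,ct=cv2.connectedComponentsWithStats(b);print(u,[(c.round(1),s[4]) for c,s in zip(ct,st) if np.hypot(*(c-u))<30])
E
```

```text
time 15.5 grasp in tray [-0.0465 -0.0015  0.0411] [ 0.5947 -0.0151  0.1615] [0.3217 0.0883 0.0083]
[153.6381 200.1636] [(array([154. , 193.8]), np.int32(5)), (array([155.5, 204. ]), np.int32(46))]
```

Emit:
{"fn": "send_rows", "kwargs": {
  "rows": "0 0 0 0 0 0 -0.4;0 0 0 0 0 0 -1;0 0 0 0 0 0 -1;0 0 0 0 0 0 -1;0 0 0 0 0 0 -1;0 0 0 0 0 0 -1",
  "grip_force": 40
}}

```text
time: 16.3
eef_pos: [0.3876, 0.1555, 0.043]
tcp_rot: [0.552, 0.74, -0.23, 0.307]
contact_force: [-0.9, 1.7, 4.0]
opening: 0.26
finger_force: 39.1
```

```bash
cat > plan2.py <<'E'
from h import *
# tool-to-cyl relation at regrasp: tray-plane model, cylinder at lean TH0 with grasp measured
TH0=45.
def grab():
    s=ctrl.get_state();A=R.from_quat(s["tcp_rot"]).as_matrix();return s["eef_pos"],A
E
python3 - <<'E'
from plan2 import *
s=ctrl.get_state();p0,A0=grab();o0=foot_pose(TH0);print(s["time"],s["contact_force"],s["opening"],T.T@(p0-O))
np.savez("g.npz",p0=p0,A0=A0,o0=o0)
of=np.array([-.040,0,.0916])
W=np.array([0,0,.057])
def rows(th,o):
    Q=T@Ry(np.radians(th-TH0))@T.T;p=toW(o)+Q@(p0-toW(o0));A=Q@A0
    d=(W-o)@np.array([np.cos(np.radians(th)),0,-np.sin(np.radians(th))])*1e3
    print(th,"gap",round(d-18.8,1),end=" ");rel(p,A,(p0,A0))
rows(45,o0+[0,0,.015])
for k in np.linspace(0,1,8)[1:]: rows(45+65*k,o0+[0,0,.016]+k*(of+[0,0,.012]-o0-[0,0,.016]))
rows(110,of)
E
```

```text
16.3 [-0.9196  1.6998  4.0445] 0.2599326075109102 [-0.0486 -0.0017  0.043 ]
45 gap 10.6 rows: [-0.  0. -0.] [-10.6  -0.  -10.6]  q [ 0.52  0.23  2.22 -0.88  1.11  0.8 ] err 0.0
54.285714285714285 gap 7.3 rows: [-0.   9.3 -0. ] [-20.9  -0.  -11.6]  q [ 0.44  0.13  2.25 -0.75  1.02  0.64] err 0.0
63.57142857142857 gap 5.3 rows: [-0.  18.6 -0. ] [-29.8  -0.  -11.8]  q [ 0.35  0.05  2.28 -0.59  0.94  0.44] err 0.0
72.85714285714286 gap 4.9 rows: [-0.  27.9 -0. ] [-38.1  -0.  -12.1]  q [ 0.26 -0.02  2.3  -0.39  0.89  0.22] err 0.0
82.14285714285714 gap 5.9 rows: [-0.  37.1 -0. ] [-45.6  -0.  -12.5]  q [ 0.16 -0.06  2.31 -0.18  0.89 -0.02] err 0.0
91.42857142857142 gap 7.6 rows: [-0.  46.4 -0. ] [-52.6  -0.1 -13.3]  q [ 0.06 -0.09  2.31  0.03  0.92 -0.25] err 0.0
100.71428571428571 gap 9.6 rows: [-0.  55.7 -0. ] [-59.   -0.1 -14.4]  q [-0.04 -0.09  2.31  0.21  0.99 -0.45] err 0.0
110.0 gap 11.3 rows: [-0.1 65.  -0. ] [-64.9  -0.1 -16. ]  q [-0.13 -0.06  2.3   0.36  1.08 -0.61] err 0.0
110 gap 0.0 rows: [-0.1 65.  -0. ] [-56.4  -0.1  -7.5]  q [-0.13 -0.04  2.3   0.37  1.05 -0.63] err 0.0
```

Emit:
{"fn": "send_rows", "kwargs": {
  "rows": "0 0 0 -7 0 -7 -1;0 0 0 -15 0 -15 -1;0 5 0 -20 0 -15.5 -1;0 9.3 0 -25 0 -15.6 -1;0 14 0 -29.5 0 -15.7 -1;0 18.6 0 -34 0 -15.8 -1;0 23 0 -38 0 -16 -1;0 28 0 -42 0 -16.1 -1"
}}

```text
time: 17.3
eef_pos: [0.3925, 0.1378, 0.0845]
tcp_rot: [0.592, 0.793, -0.088, 0.118]
contact_force: [-0.2, 0.4, -1.2]
opening: 0.261
finger_force: 39.1
```

```bash
cat >> plan2.py <<'E'
g=np.load("g.npz");p0,A0,o0=g["p0"],g["A0"],g["o0"]
def pose(th,o):
    Q=T@Ry(np.radians(th-TH0))@T.T;return toW(o)+Q@(p0-toW(o0)),Q@A0
def now():
    p,A=grab();Q=A@A0.T;th=TH0+np.degrees(R.from_matrix(T.T@Q@T).as_rotvec());o=T.T@(p-Q@(p0-toW(o0))-O);return th,o
E
python3 - <<'E'
from plan2 import *
s=ctrl.get_state();print(s["contact_force"],s["opening"],s["finger_force"],now())
for k in np.linspace(0,1,8)[4:]:
    o=o0+[0,0,.022]+k*(np.array([-.039,0,.1036])-o0-[0,0,.022]);rel(*pose(45+65*k,o))
rel(*pose(110,[-.039,0,.0916]))
E
```

```text
[-0.159   0.3961 -1.1787] 0.2610472145446339 39.112000465393066 (array([45.0046, 73.1712, 44.9981]), array([-0.053 , -0.0003,  0.0717]))
rows: [-0.  9. -0.] [-6.   0.3 -0.5]  q [ 0.16 -0.07  2.31 -0.18  0.89 -0.02] err 0.0
rows: [-0.  18.3 -0. ] [-11.7   0.3  -3.6]  q [ 0.06 -0.09  2.31  0.03  0.93 -0.25] err 0.0
rows: [-0.  27.5 -0. ] [-16.6   0.3  -6.7]  q [-0.04 -0.09  2.31  0.21  0.99 -0.45] err 0.0
rows: [-0.  36.8 -0. ] [-21.    0.3 -10.1]  q [-0.13 -0.06  2.3   0.36  1.08 -0.62] err 0.0
rows: [-0.  36.8 -0. ] [-17.5   0.3   1.4]  q [-0.13 -0.04  2.3   0.37  1.06 -0.63] err 0.0
```

Emit:
{"fn": "send_rows", "kwargs": {
  "rows": "0 4.5 0 -3 0 -1.5 -1;0 9 0 -6 0 -2 -1;0 13.5 0 -9 0 -3 -1;0 18.3 0 -11.7 0 -5 -1;0 23 0 -14.5 0 -6 -1;0 27.5 0 -16.6 0 -8 -1;0 32 0 -19 0 -9 -1;0 36.8 0 -21 0 -10 -1"
}}

```text
time: 18.3
eef_pos: [0.3975, 0.1213, 0.1003]
tcp_rot: [0.589, 0.789, 0.103, -0.138]
contact_force: [-0.1, -0.0, -0.5]
opening: 0.26
finger_force: 39.1
```

Emit:
{"fn": "send_rows", "kwargs": {
  "rows": "0 0 0 0 0 0 -1;0 0 0 0 0 0 -1"
}}

```text
time: 18.55
eef_pos: [0.3973, 0.1215, 0.0996]
tcp_rot: [0.59, 0.789, 0.102, -0.137]
contact_force: [-0.5, 0.4, -1.0]
opening: 0.26
finger_force: 39.1
```

```bash
python3 - <<'E'
from plan2 import *
exec(open("fit.py").read().split("if __name__")[0])
s=ctrl.get_state();th,o=now();print(s["time"],s["contact_force"],s["opening"],s["finger_force"],th,o)
p=ctrl.read_camera("side");b=blue(p);n,l,st,ct=cv2.connectedComponentsWithStats(b)
u=proj(p,toW(o))[0];i=1+np.argmin(np.hypot(*(ct[1:]-u).T)+1e3*(st[1:,4]<20));print("blob",ct[i],st[i]," model",np.array(np.nonzero(mask(p,o,axis(th[1]),0))).mean(1)[::-1],u)
im=p["color"][:,:,::-1][150:250,110:250].copy();cv2.imwrite("pics/s7.png",cv2.resize(im,None,fx=5,fy=5,interpolation=cv2.INTER_CUBIC))
m=toW(o+.143*axis(th[1]));print("mouth px in crop",(proj(p,m)-[110,150])*5,(u-[110,150])*5)
for t in("cylinder","mouth"):
    for d in ctrl.look_for(p,t)[:1]: print(t,round(d["p"],2),T.T@(w(p,d["position"])-O))
rel(*pose(110,[-.039,0,.0936]));rel(*pose(110,[-.039,0,.0896]))
E
```

```text
18.55 [-0.5088  0.4005 -1.0117] 0.2595233432563049 39.13433074951172 [ 44.9568 109.7478  44.9266] [-0.0391 -0.0004  0.1029]
blob [153.9655 183.0345] [152 179   5   9  29]  model [157.2797 178.8881] [156.5294 178.436 ]
mouth px in crop [[415.5745 251.9111]] [232.6469 142.18  ]
cylinder 0.57 [ 0.0416 -0.0064  0.0746]
mouth 0.72 [ 0.042 -0.005  0.076]
rows: [-0.1  0.2 -0. ] [-3.6  0.3  8.7]  q [-0.13 -0.04  2.3   0.37  1.06 -0.63] err 0.0
rows: [-0.1  0.2 -0. ] [-4.9  0.3 12.5]  q [-0.13 -0.04  2.3   0.37  1.05 -0.63] err 0.0
```

View pics/s7.png

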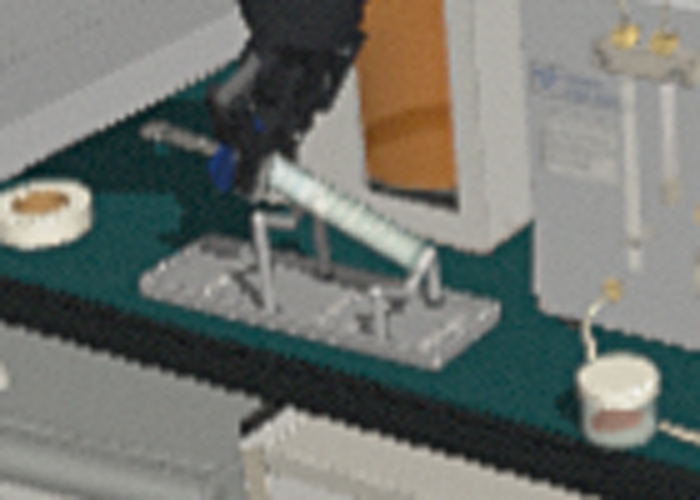

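The tube is held past level with its mouth at about (425,255), as modelled, and the foot at (222,165). I'll lower it slowly.

Emit:
{"fn": "send_rows", "kwargs": {
  "rows": "0 0 0 -1 0.3 3 -1;0 0 0 -2 0.3 5 -1;0 0 0 -3 0.3 7 -1;0 0 0 -3.6 0.3 8.7 -1;0 0 0 -3.6 0.3 8.7 -1;0 0 0 -3.6 0.3 8.7 -1"
}}

```text
time: 19.45
eef_pos: [0.398, 0.1211, 0.0901]
tcp_rot: [0.59, 0.789, 0.102, -0.138]
contact_force: [0.2, 0.1, 0.1]
opening: 0.26
finger_force: 39.1
```

Emit:
{"fn": "send_rows", "kwargs": {
  "rows": "0 0 0 -0.3 0 0.9 -1;0 0 0 -0.5 0 1.5 -1;0 0 0 -0.5 0 1.5 -1"
}}

```text
time: 19.82
eef_pos: [0.3979, 0.1211, 0.0885]
tcp_rot: [0.59, 0.789, 0.102, -0.138]
contact_force: [1.0, -0.4, -1.0]
opening: 0.263
finger_force: 39.1
```

Emit:
{"fn": "send_rows", "kwargs": {
  "rows": "0 0 0 -0.3 0 0.9 -1;0 0 0 -0.5 0 1.5 -1;0 0 0 -0.5 0 1.5 -1"
}}

```text
time: 20.2
eef_pos: [0.3979, 0.1212, 0.087]
tcp_rot: [0.59, 0.789, 0.102, -0.138]
contact_force: [-0.1, 0.7, -0.1]
opening: 0.259
finger_force: 39.2
```

Emit:
{"fn": "send_rows", "kwargs": {
  "rows": "0 0 0 -0.3 0 0.9 -1;0 0 0 -0.3 0 0.9 -1"
}}

```text
time: 20.45
eef_pos: [0.398, 0.1213, 0.0866]
tcp_rot: [0.589, 0.789, 0.102, -0.138]
contact_force: [-1.2, -0.3, 4.7]
opening: 0.26
finger_force: 39.6
```

Contact. Open slowly and check.

Emit:
{"fn": "send_rows", "kwargs": {
  "rows": "0 0 0 0 0 0 -0.4;0 0 0 0 0 0 -0.3;0 0 0 0 0 0 -0.15;0 0 0 0 0 0 -0.1;0 0 0 0 0 0 -0.1;0 0 0 0 0 0 -0.1"
}}

```text
time: 21.2
eef_pos: [0.3979, 0.1212, 0.086]
tcp_rot: [0.59, 0.789, 0.102, -0.138]
contact_force: [0.6, -0.4, 0.8]
opening: 0.448
finger_force: 0.0
```

```bash
python3 - <<'E'
from plan2 import *
s=ctrl.get_state();th,o=now();print(s["time"],s["contact_force"],s["opening"],s["finger_force"],th[1],o)
E
```

```text
21.2 [ 0.5904 -0.3733  0.8282] 0.44829331634030095 0.0 109.80962086314172 [-0.0386  0.0001  0.0893]
```

Emit:
{"fn": "send_rows", "kwargs": {
  "rows": "0 0 0 0 0 -15 -0.1;0 0 0 0 0 -40 -0.1;0 0 0 0 0 -90 -0.1;0 0 0 0 0 -150 -0.1;0 0 0 0 0 -200 -0.1;0 0 0 0 0 -200 -0.1;0 0 0 0 0 -200 -0.1"
}}

```text
time: 22.08
eef_pos: [0.417, 0.0564, 0.2743]
tcp_rot: [0.59, 0.789, 0.102, -0.138]
contact_force: [-0.5, 0.3, -0.7]
opening: 0.449
finger_force: 0.0
```

```bash
cat > fin.py <<'E'
from plan2 import *
exec(open("fit.py").read().split("if __name__")[0])
s=ctrl.get_state();print(s["time"],s["eef_pos"])
for n in("wrist","side"):
    p=ctrl.read_camera(n);save(p,"f"+n+str(int(s["time"]*10)));b=blue(p);k,l,st,ct=cv2.connectedComponentsWithStats(b)
    for x in(-.05,-.044,-.038,-.032,-.026):
        o=np.array([x,0,.077-.36397*x]);a=axis(110);m=mask(p,o,a,0);c=np.array(np.nonzero(m)).mean(1)[::-1]
        i=1+np.argmin(np.hypot(*(ct[1:]-c).T)+1e3*(st[1:,4]<30));B=l==i
        print(n,x,"model",c.round(1),m.sum(),"blob",ct[i].round(1),st[i][4],"iou",round((m&B).sum()/(m|B).sum(),2))
    for t in("cylinder","mouth"):
        for d in ctrl.look_for(p,t)[:1]: print(t,round(d["p"],2),T.T@(w(p,d["position"])-O))
E
python3 fin.py
```

```text
22.075 [0.417  0.0564 0.2743]
wrist -0.05 model [254.8 132.9] 667 blob [254.2 148.4] 584 iou 0.0
wrist -0.044 model [255.  139.4] 700 blob [254.2 148.4] 584 iou 0.14
wrist -0.038 model [255. 146.] 741 blob [254.2 148.4] 584 iou 0.66
wrist -0.032 model [255.  152.4] 773 blob [254.2 148.4] 584 iou 0.49
wrist -0.026 model [255.  158.9] 813 blob [254.2 148.4] 584 iou 0.11
cylinder 0.73 [-0.2174  0.1645  0.0046]
mouth 0.87 [0.0163 0.0039 0.0739]
side -0.05 model [154.9 180.6] 141 blob [157.  183.2] 84 iou 0.34
side -0.044 model [156.5 181.5] 142 blob [157.  183.2] 84 iou 0.46
side -0.038 model [158.  182.6] 140 blob [157.  183.2] 84 iou 0.58
side -0.032 model [159.6 183.3] 141 blob [157.  183.2] 84 iou 0.43
side -0.026 model [161.  184.3] 140 blob [157.  183.2] 84 iou 0.22
cylinder 0.84 [ 0.0206 -0.0051  0.0678]
mouth 0.73 [ 0.0212 -0.0058  0.0739]
```

```bash
python3 - <<'E'
from plan2 import *
exec(open("fit.py").read().split("if __name__")[0])
p=ctrl.read_camera("side");k,l,st,ct=cv2.connectedComponentsWithStats(blue(p));print([c.round(1).tolist() for c,s in zip(ct,st) if abs(c[0]-157)<8 and s[4]>30])
print(ctrl.sign_off())
E
```

```text
[[157.0, 183.1]]
the job is handed in; nothing more can be done
None
```

The job is handed in. The cylinder is let go and at rest across both rail dips, mouth-down to the right, with its foot about 38 mm behind the high rail and its mouth about 96 mm past it; no verdict came back, and I didn't re-measure the bystanders at the end.

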